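Brace the grooming tin and unscrew its tight lid

ROBOT

A 6-joint arm with a two-finger parallel gripper is mounted at the origin on the work surface. World frame = base frame: x ahead of the robot, y to its left, z up, the work surface at z = 0. Lengths are in m, angles in rad, forces in N, time in s.
With the tool pointing down it reaches from about 0.375 to 0.975 m from the base axis. Payload 3.8 kg.
Tool frame: the origin (TCP) lies on the centre line of the jaws, within the pads' length; the fingertips stand 11 mm ahead of it and the grasp point (between the pads) lies 8 mm behind it; z points along the fingers, y is the line along which they close (so a half turn about z gives the same grasp; the last joint's range is limited). The gripper opens to 88 mm and grips with 3 to 60 N. Pads are 18 mm wide; open, the fingers measure 123 mm over their backs; the gripper's body (75 mm by 187 mm) begins 45 mm behind the grasp point.
Start: joints at [1.308, 0.264, 1.604, -0, 1.274, -0.037], TCP at [0.151, 0.658, 0.25] pointing down, gripper open.
Joint ranges: [-2.63, 2.63], [-0.94, 2.18], [0.31, 2.57], [-1.31, 4.45], [0, 2.66], [-2.55, 2.55]. Speed limits (rad/s): [2.57, 2.57, 3.14, 3.14, 3.14, 3.14].

INTERFACE

Orientations are given as [roll, pitch, yaw] about the fixed x, y, z axes, in that order (R = Rz(yaw) Ry(pitch) Rx(roll)).
In Python, from workcell import arm, camera, look_for, trace gives the robot as it stands.
- The arm moves only by the tool jog_arm, never from a script. Its argument "series" is one flat list of numbers, 4 for each row, row after row: the shift along the tool's x, y, z as a fraction of full scale, then the turn about the tool's z as a fraction of full scale. A call has 1 to 10 rows; each row is the pose to reach, as a shift and turn from the pose commanded when the call began, along the tool's axes at that moment; what a row does not reach only later rows make up. Full scale, the value 1, is 15 cm for a shift and pi/4 rad for a turn. A row lasts 1/10 s, in which the tool goes at most 50 mm and 8.59 degrees, less where a joint would pass 70% of its speed; a pose out of reach is approached as far as the arm can. A call with a number of a shift or a turn outside -1 to 1 is refused whole. A call with a gripper value outside its range is refused whole. "hand" is the opening, from 0 (shut) to 1 (fully open), set as the call begins (left out, the last holds). The fingers move at their own pace and stop on an object; "squeeze" is the grip in N (left out, the last holds). Time passes only in rows, so rows that repeat a pose let the fingers close. It gives the time, the measured TCP pose, the force, the opening and the grip force at its end, in the units of the state.
- arm.observe(): the state, without advancing time (a new reading comes with each control period).
- camera(name): name is "side" or "top" or "wrist"; returns a dict with "img" (400x640x3 uint8, blue, green, red), "mtx" (3x3 intrinsics, pixels), "rvec" (rotation vector, rad) and "tvec" (3), from world to camera coordinates, as OpenCV has them; the wrist camera has in their place "mount" (4x4, takes a point from camera to tool coordinates, whose origin is the TCP and whose axes are the flange's). Camera axes: x right, y down, z forward; pixel columns grow to the right and rows downward; lengths in m; the calibration is good to about 2 mm. A picture is of the moment at which its call begins: read the wrist's pose just before it. There is no depth.
- arm.job_done(): hands the job in; it is judged then, once.
Trained networks look in the newest picture that a camera, given by its name, has taken for a name from the list of things; names that differ only in an ending like _2 or _b are one class to them, and where a whole thing is asked for, a point or a joint stands for the part that bears it (a point fixed in the world has none). Each returns a list of dicts, best first, with "p" (0 to 1); they miss things now and then, are a little off and sometimes report something else, mostly with a low value. They report only what shows in the picture. A call takes as long as a camera call. They do not tell look-alikes from the thing itself.
- look_for(label, camera): "point" ([x, y, z] in m, in the coordinates of the camera as it stood for that picture, good to about 4 mm: the middle of the surface that is visible of it).
- trace(label, camera): "pixels" (400x640 bool, what is visible of it).
The state is a dict: "clock": time; "qpos": joint angles; "joint_velocities": joint speeds; "joint_torque": joint torques, N m; "eef_pos": TCP position; "orientation": TCP orientation; "wrist_force": force on the tool from outside, world axes, zero at the start; "ft_torque": the same for the moment, N m; "finger_gap": finger opening in m; "grip_force": force on a finger pad.
Only numpy, scipy, OpenCV 4.12 (cv2) and the standard library are available. Lean on these libraries where they do the work, as an engineer would, in place of code of your own. Each camera call takes 0.05 s, during which the arm holds its last target. There are 200 camera calls.

TASK

Slide the orange grip of the bracing stand towards the tin all the way to its end stop, so that the blue fork locks the square tin against turning. Then grasp the tight round lid, turn it anticlockwise seen from above, stop turning once its threads let go (a little over a seventh of a turn, well before a quarter turn), and lift it straight up. Finish while still holding the lid, level and about 3 cm above the tin, at rest and touching nothing but the gripper; leave the tin seated and braced in the stand, and do not disturb the comb, tweezers, trimmer or cup.

Things in the scene. Friction and masses are not known exactly. Their poses are not given: they have to be found in the camera images.
- stand: Fixed white bracing stand: plate 120 (x) by 230 (y) by 12 mm thick with a round well of dark stops, 8 mm high, holding the tin. Origin: on the counter under the well's centre; plate from 167 mm at -y to 63 mm at +y. Its y axis is the way the fork slides towards the tin; yaw within 0.4 rad of the world's. The slide rail lies on its -y side.
- fork_grip (a point): Centre of the top face of the orange upright grip block of the sliding fork, 70 mm above the counter. The block is 18 mm across (stand x), 26 mm along (stand y), and stands 42 mm tall (28 to 70 mm above the counter). Grasp it across its 18 mm from above.
- fork (a joint): Slide of the blue fork, m along the stand's +y: 0 open, 0.062 at the end stop, where its prongs (24 to 38 mm above the counter) straddle the tin's flats with 0.8 mm play each side (tin rocks 0.04 rad) and the orange block's centre is 84 mm from the well's centre. Starts at 0 to 0.012, stays where left, takes about 3 N.
- tin: Loose square tin, aluminium with green bands, 62 mm across flats, 42 mm tall to the flat shoulder, 0.25 kg, standing on the stand's plate (bottom 12 mm, shoulder 54 mm above the counter). Origin: centre of its underside; z up. It turns with the lid unless the fork is at its end stop.
- lid: Round steel lid, dark-ribbed rim, 60 mm diameter, 20.5 mm tall, 45 g. Origin: centre of the skirt's lower edge; z up; x to the black line on top. Screwed shut: origin 43.5 mm above the tin's, x along the tin's x. Unscrews anticlockwise with 0.35 N m, rising 3 mm per rad; free from 0.95 rad (54 deg), catches again at 1.85. Grip at any yaw, fingertips 3 mm or more above the shoulder.
- seal (a joint): Red inner seal of the tin, under the lid and keyed to it: turns with the lid (0.05 rad play) and carries its tightness. Angle relative to the tin, rad: 0 screwed shut, growing anticlockwise; stays where the lid leaves it. From 0.95 the threads are disengaged; do not go beyond 1.6.
- trays: Two stacked slate-grey ceramic trays, fixed; the lower 300 by 160 by 28 mm, the upper 150 by 166 by 28 mm on its far half (to 56 mm high). Origin: centre of the lower tray's underside. Leave alone.
- comb: Bystander: red plastic comb 125 mm long lying in the upper tray; origin at the middle of its underside.
- tweezers: Bystander: steel tweezers 95 mm long lying in the upper tray; origin at the middle of their underside.
- trimmer: Bystander: silver hair trimmer 125 mm long, 36 mm wide, 30 mm tall lying in the lower tray; origin at the underside.
- cup: Bystander: white plastic cup, 76 mm across the rim, 95 mm tall; origin at the centre of its underside.
Mind the look-alikes: they are no part of the job. Leave any pink look-alike of the tin alone.

How it is judged:
By the outcome, as a careful person would: the job done as asked, in the order asked, and still so for the second after the job is handed in, while the arm keeps its last pose, push and grip.
It also fails if it takes over 48 s, if anything falls off the work surface, if the arm or the gripper's body presses on something with over 40 N, if the wrist force passes 120 N, or if a joint passes its speed limit or range.

## Working session

There is one attempt and no reset: what is moved stays moved. The work goes in short steps, Python scripts to look and compute and a tool call to move; the robot and the scene stay as the last step left them, time stands still between calls to the robot, and variables do not carry over. Pictures are saved under pics/ and viewed, at most 10 in all, crops included, and the job is handed in when it is done.

Besides the shell and the picture viewer there is one more tool, called after ">>>" by a JSON object that holds its "api" and its "payload", one argument or row to a line. jog_arm: Moves the arm, as the interface text tells. Its arguments: {"type":"object","properties":{"series":{"type":"array"},"hand":{"type":"number"},"squeeze":{"type":"number"}},"required":["series"]}

```bash
mkdir -p pics; ls; cat > h.py <<'E'
import numpy as np, cv2
from workcell import arm, camera, look_for, trace
def RT(c,st=None):
    if 'mount' in c:
        r,p,y=st['orientation']
        from scipy.spatial.transform import Rotation as R
        T=np.eye(4);T[:3,:3]=R.from_euler('xyz',[r,p,y]).as_matrix();T[:3,3]=st['eef_pos']
        W=np.linalg.inv(T@np.array(c['mount']))
        return W[:3,:3],W[:3,3]
    return cv2.Rodrigues(np.array(c['rvec'],float))[0],np.array(c['tvec'],float).ravel()
def snap(n):
    st=arm.observe();c=camera(n);R,t=RT(c,st);c['R'],c['t']=R,t;return c
def toworld(c,p): return c['R'].T@(np.array(p)-c['t'])
def proj(c,X):
    p=c['R']@np.array(X)+c['t'];q=np.array(c['mtx'])@p;return q[:2]/q[2]
def plane(c,uv,z):
    d=c['R'].T@np.linalg.solve(np.array(c['mtx']),np.array([uv[0],uv[1],1.]));o=-c['R'].T@c['t']
    return o+d*(z-o[2])/d[2]
def tri(c1,u1,c2,u2):
    P=[np.array(c['mtx'])@np.c_[c['R'],c['t']] for c in(c1,c2)]
    X=cv2.triangulatePoints(P[0],P[1],np.array(u1,float).reshape(2,1),np.array(u2,float).reshape(2,1)).ravel();return X[:3]/X[3]
E
python3 - <<'E'
from h import *
np.set_printoptions(precision=4,suppress=True)
print(arm.observe())
ims=[]
for n in('top','side','wrist'):
    c=snap(n);cv2.imwrite(f'pics/{n}0.png',c['img'])
    for l in('stand','fork_grip','tin','lid','cup','trays','trimmer','comb'):
        for d in look_for(l,n)[:3]:
            if d['p']>.2: print(n,l,round(d['p'],2),toworld(c,d['point']),proj(c,toworld(c,d['point'])).round())
E
```

```text
pics
{'clock': 0.0, 'qpos': array([ 1.3081,  0.2647,  1.6054, -0.    ,  1.2737, -0.0369]), 'joint_velocities': array([-0.001 , -0.0021, -0.0013, -0.0007, -0.0012, -0.0004]), 'joint_torque': array([  0.0011, -50.2116, -35.6872,   0.0728,   0.0294,  -0.0002]), 'eef_pos': array([0.151 , 0.6572, 0.2484]), 'orientation': array([-3.1394, -0.0001,  2.9158]), 'wrist_force': array([-0.0942,  0.2012,  0.1614]), 'ft_torque': array([0.003 , 0.0112, 0.0243]), 'grip_force': 0.0, 'finger_gap': 0.0883445212202347}
top stand 0.9 [0.5611 0.0606 0.0131] [312. 194.]
top stand 0.58 [0.5428 0.126  0.0737] [288. 197.]
top fork_grip 0.59 [0.5801 0.0357 0.0367] [321. 187.]
top tin 0.83 [0.3419 0.1101 0.0373] [292. 272.]
top tin 0.74 [0.7318 0.0314 0.0423] [324. 134.]
top tin 0.53 [0.5223 0.1168 0.0561] [291. 205.]
top lid 0.84 [0.5398 0.1254 0.0712] [288. 198.]
top cup 0.57 [ 0.6303 -0.3273  0.0554] [452. 171.]
top trays 0.71 [0.5424 0.126  0.0769] [288. 197.]
top trays 0.59 [0.5174 0.3729 0.0393] [200. 206.]
top trimmer 0.67 [0.444  0.3683 0.034 ] [201. 232.]
top comb 0.92 [0.5569 0.3659 0.037 ] [204. 192.]
side stand 0.74 [0.5712 0.0682 0.0136] [304. 225.]
side fork_grip 0.76 [0.5844 0.0382 0.0407] [299. 209.]
side tin 0.9 [0.3508 0.1234 0.0475] [393. 239.]
side tin 0.78 [0.7327 0.0506 0.0397] [241. 211.]
side tin 0.74 [0.542  0.1569 0.0417] [313. 249.]
side lid 0.74 [0.5431 0.1344 0.0741] [313. 233.]
side cup 0.82 [ 0.6242 -0.3038  0.0615] [295. 116.]
side trays 0.72 [0.5279 0.3828 0.0362] [313. 345.]
side trimmer 0.97 [0.448  0.3832 0.0364] [352. 348.]
side comb 0.98 [0.5542 0.3658 0.0368] [301. 336.]
wrist trays 0.56 [0.4058 0.4219 0.0069] [187. 382.]
```

```bash
python3 - <<'E'
import cv2,numpy as np
a=cv2.imread('pics/top0.png')[100:300,180:480];b=cv2.imread('pics/side0.png')[150:350,180:480]
cv2.imwrite('pics/c0.png',np.vstack([cv2.resize(a,(800,300*800//450))[:300] if 0 else cv2.resize(a,(450,300),interpolation=2),cv2.resize(b,(450,300),interpolation=2)]))
E
```

```text
(no output)
```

View pics/c0.png

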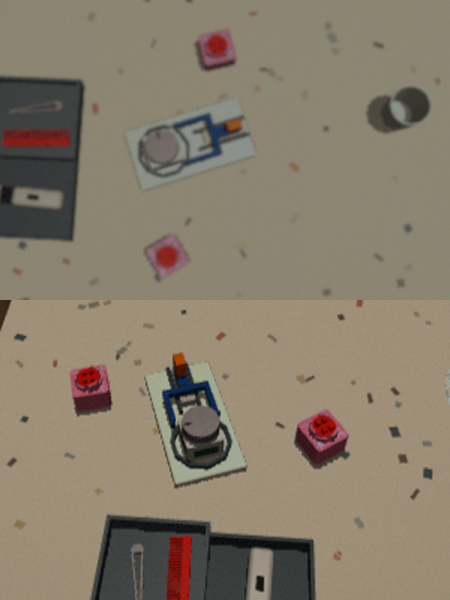

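View pics/top0.png

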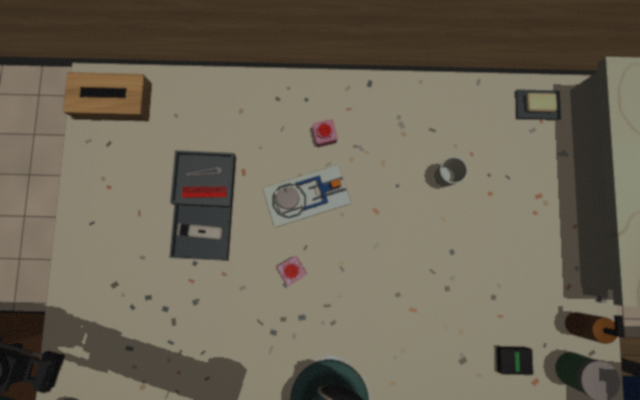

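The top view shows three tin-like objects. Two are pink with red lids, at (324,132) and (291,270), and are look-alikes. The one at (288,198) has a steel lid and stands in the white stand, with the blue fork and the orange grip at (335,184); the side view in the same enlarged crop agrees, so that's the one. Next I'll take finer measurements from the fixed views.

```bash
cat >> h.py <<'E'
def orange(c,lo=(5,150,90),hi=(16,255,255),roi=None):
    m=cv2.inRange(cv2.cvtColor(c['img'],cv2.COLOR_BGR2HSV),lo,hi)
    if roi: 
        k=np.zeros_like(m);k[roi[1]:roi[3],roi[0]:roi[2]]=1;m=m*k
    return m
E
python3 - <<'E'
from h import *
np.set_printoptions(precision=4,suppress=True)
t=snap('top');s=snap('side');w=snap('wrist')
print('mount',w['mount']);print(w['mtx'])
L=[]
for c,n in((t,'top'),(s,'side')):
    look_for('lid',n)
    for l in('lid','fork_grip','stand'):
        r=trace(l,n)
        for d in r[:2]:
            m=d['pixels'].astype(np.uint8)
            ys,xs=np.nonzero(m)
            if d['p']>.3: print(n,l,d['p'],len(xs),xs.mean(),ys.mean(),xs.min(),xs.max(),ys.min(),ys.max())
            if l=='stand' and d['p']>.3:
                q=cv2.minAreaRect(np.c_[xs,ys].astype(np.float32)); print([plane(c,p,.012) for p in cv2.boxPoints(q)],q[1])
    m=orange(c,roi=(290,150,350,215) if n=='top' else (280,180,320,230));ys,xs=np.nonzero(m);print('orange',len(xs),xs.mean(),ys.mean(),plane(c,(xs.mean(),ys.mean()),.065))
E
```

```text
mount [[-0.0004 -0.9532 -0.3023  0.0789]
 [ 1.     -0.0002 -0.0007  0.001 ]
 [ 0.0006 -0.3023  0.9532 -0.1363]
 [ 0.      0.      0.      1.    ]]
[[355.7797   0.     317.0605]
 [  0.     355.7797 197.4134]
 [  0.       0.       1.    ]]
top lid 0.63 362 287.7099447513812 197.11602209944752 277 298 187 207
top fork_grip 0.62 407 322.9312039312039 190.22358722358723 299 340 177 209
top stand 0.67 2836 309.7355430183357 194.84802538787025 263 350 165 226
[array([0.5799, 0.2071, 0.012 ]), array([ 0.6548, -0.0124,  0.012 ]), array([ 0.5366, -0.0504,  0.012 ]), array([0.4635, 0.1666, 0.012 ])] (42.64244842529297, 80.35895538330078)
orange 52 335.3269230769231 182.98076923076923 [ 0.5865 -0.0028  0.065 ]
side lid 0.63 508 313.0846456692913 233.16535433070865 301 325 221 245
side lid 0.36 323 313.4891640866873 248.0123839009288 299 327 233 256
side fork_grip 0.7 341 303.3225806451613 206.81231671554252 290 323 187 230
side stand 0.72 347 313.5158501440922 247.850144092219 299 328 229 257
[array([0.5829, 0.0806, 0.012 ]), array([0.509 , 0.0768, 0.012 ]), array([0.5057, 0.1592, 0.012 ]), array([0.576 , 0.1628, 0.012 ])] (28.0, 29.0)
side stand 0.57 2797 307.02574186628533 230.3053271362174 277 343 186 274
[array([ 0.6653, -0.036 ,  0.012 ]), array([ 0.537 , -0.0927,  0.012 ]), array([0.4661, 0.172 , 0.012 ]), array([0.5777, 0.2145, 0.012 ])] (86.67451477050781, 49.724525451660156)
orange 52 299.03846153846155 189.21153846153845 [ 0.5881 -0.0075  0.065 ]
```

>>> {"api": "jog_arm", "payload": {
  "series": [-0.25, -0.23, 0, 0, -0.5, -0.46, 0, 0, -0.75, -0.69, 0, 0, -0.907, -0.83, 0, 0, -0.907, -0.83, 0, 0],
  "hand": 1
}}

```text
clock: 2.4
eef_pos: [0.2579, 0.5029, 0.2499]
orientation: [-3.141, 0.001, 2.912]
wrist_force: [0.3, 0.6, 0.1]
finger_gap: 0.0883
grip_force: 0.0
```

>>> {"api": "jog_arm", "payload": {
  "series": [-0.25, -0.23, 0, 0, -0.5, -0.46, 0, 0, -0.75, -0.69, 0, 0, -0.907, -0.83, 0, 0, -0.907, -0.83, 0, 0]
}}

```text
clock: 2.9
eef_pos: [0.3624, 0.3522, 0.25]
orientation: [-3.142, 0.001, 2.912]
wrist_force: [0.1, -0.0, -0.3]
finger_gap: 0.0877
grip_force: 0.0
```

>>> {"api": "jog_arm", "payload": {
  "series": [-0.25, -0.23, 0, 0, -0.5, -0.46, 0, 0, -0.75, -0.69, 0, 0, -0.907, -0.83, 0, 0, -0.907, -0.83, 0, 0]
}}

```text
clock: 3.4
eef_pos: [0.4673, 0.2011, 0.25]
orientation: [3.141, 0.001, 2.912]
wrist_force: [-0.5, 1.2, 0.3]
finger_gap: 0.088
grip_force: 0.0
```

>>> {"api": "jog_arm", "payload": {
  "series": [-0.25, -0.23, 0, 0.18, -0.5, -0.46, 0, 0.36, -0.75, -0.69, 0, 0.54, -0.907, -0.83, 0, 0.72, -0.907, -0.83, 0, 0.9, -0.907, -0.83, 0, 1, -0.907, -0.83, 0, 1]
}}

```text
clock: 4.1
eef_pos: [0.5703, 0.0525, 0.2495]
orientation: [3.141, -0.001, 2.131]
wrist_force: [0.0, 0.1, 0.4]
finger_gap: 0.0879
grip_force: 0.0
```

>>> {"api": "jog_arm", "payload": {
  "series": [0, 0, 0, 0.15, 0, 0, 0, 0.297, 0, 0, 0, 0.297, 0, 0, 0, 0.297]
}}

```text
clock: 4.5
eef_pos: [0.5699, 0.0519, 0.2497]
orientation: [3.141, -0.0, 1.902]
wrist_force: [-0.3, -1.0, 1.1]
finger_gap: 0.0883
grip_force: 0.0
```

```bash
cat > meas.py <<'E'
from h import *
import sys,pickle
np.set_printoptions(precision=4,suppress=True)
def run(tag):
    c=snap('wrist');cv2.imwrite(f'pics/{tag}.png',c['img'])
    for l in('lid','fork_grip','tin','stand'):
        for d in look_for(l,'wrist')[:2]:
            if d['p']>.3: print(l,round(d['p'],2),toworld(c,d['point']),proj(c,toworld(c,d['point'])).round())
    pickle.dump({k:c[k] for k in('img','mtx','R','t')},open(tag+'.pkl','wb'))
run(sys.argv[1])
E
python3 meas.py w1
```

```text
lid 0.62 [0.541  0.129  0.0786] [314.  81.]
fork_grip 0.71 [0.5829 0.035  0.0401] [324. 188.]
tin 0.96 [0.7337 0.0456 0.0471] [466. 226.]
tin 0.71 [0.5444 0.1329 0.059 ] [320.  78.]
stand 0.82 [0.5614 0.0733 0.0159] [316. 141.]
```

View pics/w1.png

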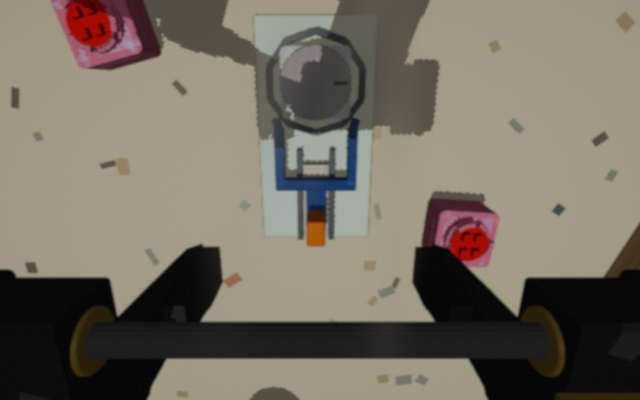

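>>> {"api": "jog_arm", "payload": {
  "series": [-0.26, 0, 0, 0, -0.47, 0, 0, 0, -0.47, 0, 0, 0, -0.47, 0, 0, 0]
}}

```text
clock: 5.15
eef_pos: [0.5926, -0.0166, 0.2496]
orientation: [-3.141, -0.001, 1.896]
wrist_force: [0.1, 0.3, 0.2]
finger_gap: 0.088
grip_force: 0.0
```

```bash
python3 meas.py w2
```

```text
lid 0.69 [0.5515 0.1086 0.0793] [318.  14.]
fork_grip 0.8 [0.5832 0.0373 0.0394] [326. 113.]
tin 0.8 [0.7329 0.0366 0.0428] [470. 163.]
tin 0.72 [0.5515 0.0966 0.0579] [314.  34.]
stand 0.9 [0.5709 0.0513 0.0136] [318.  93.]
```

View pics/w2.png

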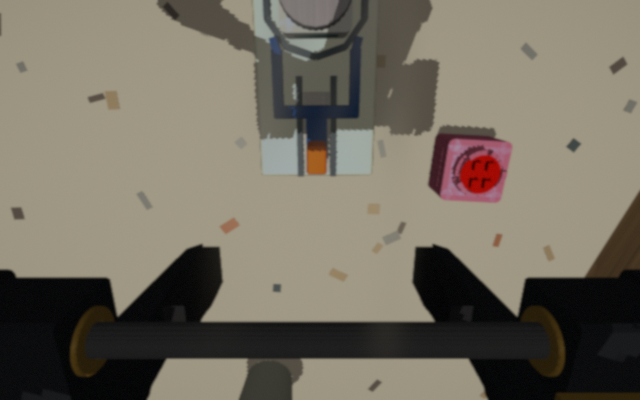

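```bash
python3 - <<'E'
from h import *
import pickle
np.set_printoptions(precision=4,suppress=True)
a,b=[pickle.load(open(f'w{i}.pkl','rb')) for i in(1,2)]
E={}
for n,c in(('1',a),('2',b)):
    m=orange(c,(4,120,40),(18,255,255),(295,100,340,260))
    ys,xs=np.nonzero(m);print(n,len(xs),xs.min(),xs.max(),ys.min(),ys.max())
    h=cv2.cvtColor(c['img'],cv2.COLOR_BGR2HSV)
    for y in range(ys.min()-2,ys.max()+3,2): print(y,h[y,316],(m[y]>0).sum(),xs[ys==y].min() if (ys==y).any() else 0)
E
```

```text
1 598 307 324 211 245
209 [111 149  48] 0 0
211 [  3 144  55] 7 311
213 [ 11 227  63] 15 309
215 [ 12 247  63] 16 308
217 [ 12 235  64] 16 308
219 [ 12 243  64] 17 308
221 [ 13 247  93] 17 308
223 [ 14 248 154] 18 307
225 [ 15 233 166] 18 307
227 [ 15 237 166] 18 307
229 [ 15 238 166] 18 307
231 [ 15 243 167] 18 307
233 [ 15 246 166] 18 307
235 [ 15 241 167] 18 307
237 [ 15 240 167] 18 307
239 [ 15 243 167] 18 307
241 [ 15 249 166] 18 307
243 [ 15 252 166] 18 307
245 [ 13 178 162] 16 308
247 [ 18  61 162] 0 0
2 593 307 326 142 173
140 [154  44  46] 0 0
142 [  9 147  66] 14 310
144 [ 10 155  69] 16 309
146 [ 10 172  80] 18 308
148 [ 11 186  92] 18 308
150 [ 13 196 126] 19 307
152 [ 14 203 158] 20 307
154 [ 14 203 161] 20 307
156 [ 14 201 162] 20 307
158 [ 14 201 162] 19 307
160 [ 14 203 162] 19 307
162 [ 14 206 162] 19 307
164 [ 14 205 162] 19 307
166 [ 14 205 163] 19 307
168 [ 14 209 162] 19 307
170 [ 14 211 162] 19 307
172 [ 14 199 159] 18 308
174 [ 13  95 140] 0 0
```

```bash
python3 - <<'E'
from h import *
import pickle
np.set_printoptions(precision=4,suppress=True)
a,b=[pickle.load(open(f'w{i}.pkl','rb')) for i in(1,2)]
for u,v in(((315.9,221.5),(316.2,150)),((315.9,245.8),(316.2,174)),((315.9,233.6),(316.2,162))): print(tri(a,u,b,v))
print('plane',plane(a,(315.9,233.6),.07),plane(b,(316.2,162),.07))
t=snap('top');s=snap('side')
lt=trace('lid','top');ls=trace('lid','side')
g=cv2.cvtColor(a['img'],cv2.COLOR_BGR2GRAY)
cs=cv2.HoughCircles(cv2.GaussianBlur(g[20:140,260:380],(3,3),0),cv2.HOUGH_GRADIENT,1,20,param1=60,param2=12,minRadius=30,maxRadius=44)
print('hough',cs[0][:4]+[260,20,0])
for n,d in(('top',lt),('side',ls)):
  for q in d[:2]:
    ys,xs=np.nonzero(q['pixels']);print(n,q['p'],xs.mean(),ys.mean(),len(xs))
for u in [(314.5,78.5)]: print(plane(a,u,.076))
st=arm.observe();print(st['eef_pos'],st['orientation'],st['qpos'])
crop=a['img'][10:140,250:390];cv2.imwrite('pics/lidcrop.png',cv2.resize(crop,None,fx=5,fy=4.6 and 5,interpolation=cv2.INTER_CUBIC)[:600])
E
```

```text
[0.5853 0.003  0.0539]
[ 0.5916 -0.0154  0.0693]
[ 0.5885 -0.0064  0.0614]
plane [ 0.5876 -0.0028  0.07  ] [ 0.5877 -0.0047  0.07  ]
hough [[322.5  81.5  43.4]
 [302.5  82.5  40. ]
 [312.5  63.5  39. ]]
top 0.87 287.61460957178844 197.49874055415617 397
side 0.63 313.147859922179 233.04474708171207 514
side 0.2 314.92571428571426 248.58857142857144 350
[0.5406 0.1308 0.076 ]
[ 0.5925 -0.0156  0.2498] [ 3.1415 -0.      1.8979] [-0.0684  0.1094  1.7856  0.0001  1.2465 -0.3955]
```

View pics/lidcrop.png

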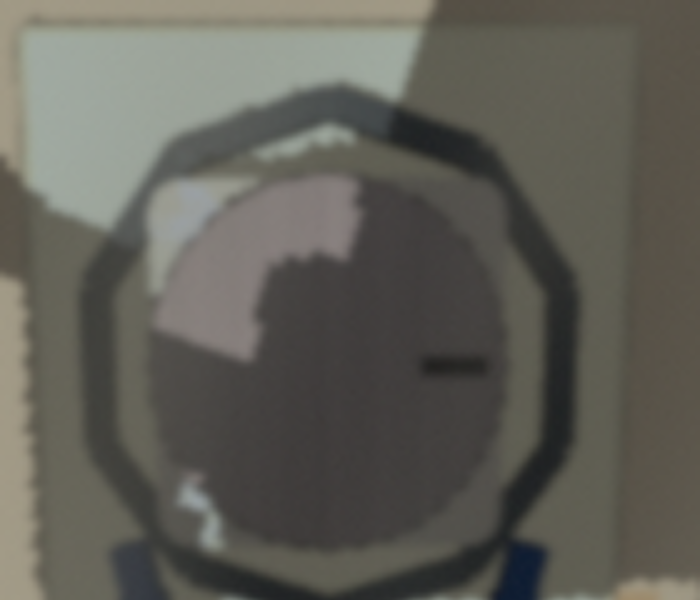

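The enlarged crop shows the steel lid centred near wrist pixel (315.5,82), on the square tin inside the dark stops. Its black line points to stand +x. The grip top centres at w1 (315.9,233.6), which gives (0.588,-0.004) at a height of about 0.065±0.008, matching the stated 0.070. That puts the grip 139 mm from the lid, so the fork has about 55 mm left to travel. Descending to the grip now.

>>> {"api": "jog_arm", "payload": {
  "series": [0.085, -0.005, 0.25, 0, 0.085, -0.005, 0.5, 0, 0.085, -0.005, 0.75, 0, 0.085, -0.005, 0.867, 0, 0.085, -0.005, 0.867, 0]
}}

```text
clock: 6.1
eef_pos: [0.5848, -0.0039, 0.1159]
orientation: [-3.135, -0.003, 1.898]
wrist_force: [0.6, -0.6, 0.1]
finger_gap: 0.088
grip_force: 0.0
```

>>> {"api": "jog_arm", "payload": {
  "series": [0, 0, 0.15, 0, 0, 0, 0.3, 0, 0, 0, 0.433, 0, 0, 0, 0.433, 0, 0, 0, 0.433, 0]
}}

```text
clock: 6.6
eef_pos: [0.5887, -0.0042, 0.056]
orientation: [3.14, 0.0, 1.897]
wrist_force: [0.0, -0.8, 0.4]
finger_gap: 0.0882
grip_force: 0.0
```

>>> {"api": "jog_arm", "payload": {
  "series": [0, 0, 0, 0, 0, 0, 0, 0, 0, 0, 0, 0, 0, 0, 0, 0, 0, 0, 0, 0, 0, 0, 0, 0],
  "hand": 0,
  "squeeze": 20
}}

```text
clock: 7.2
eef_pos: [0.5878, -0.0043, 0.0548]
orientation: [3.141, 0.0, 1.897]
wrist_force: [0.7, -0.3, 0.5]
finger_gap: 0.0424
grip_force: 0.0
```

```bash
python3 - <<'E'
from h import *
import pickle
a=pickle.load(open('w1.pkl','rb'));print(plane(a,(315.5,82),.076))
s=arm.observe();print(s['eef_pos'],s['orientation'],s['wrist_force'],s['finger_gap'],s['grip_force'],s['clock'])
E
```

```text
[0.54223972 0.12851204 0.076     ]
[ 0.58783382 -0.00427855  0.05479206] [3.14149606e+00 2.46089436e-05 1.89711363e+00] [ 0.73794848 -0.33333589  0.47336157] 0.042426216017723895 0.0 7.2
```

>>> {"api": "jog_arm", "payload": {
  "series": [0, 0, 0, 0, 0, 0, 0, 0, 0, 0, 0, 0, 0, 0, 0, 0, 0, 0, 0, 0, 0, 0, 0, 0]
}}

```text
clock: 7.8
eef_pos: [0.5876, -0.0043, 0.0546]
orientation: [-3.141, -0.0, 1.897]
wrist_force: [-0.5, -0.5, 0.4]
finger_gap: 0.0182
grip_force: 20.0
```

>>> {"api": "jog_arm", "payload": {
  "series": [0.06, 0, 0, 0, 0.12, 0, 0, 0, 0.18, 0, 0, 0, 0.24, 0, 0, 0, 0.3, 0, 0, 0, 0.34, 0, 0, 0, 0.34, 0, 0, 0]
}}

```text
clock: 8.5
eef_pos: [0.5704, 0.0456, 0.0546]
orientation: [-3.141, -0.002, 1.898]
wrist_force: [-2.9, 2.3, 2.1]
finger_gap: 0.0176
grip_force: 20.0
```

>>> {"api": "jog_arm", "payload": {
  "series": [0.01, 0, 0, 0, 0.02, 0, 0, 0, 0.03, 0, 0, 0, 0.03, 0, 0, 0]
}}

```text
clock: 8.9
eef_pos: [0.57, 0.0471, 0.0546]
orientation: [-3.141, 0.002, 1.897]
wrist_force: [-3.4, -6.1, 1.2]
finger_gap: 0.0178
grip_force: 20.0
```

>>> {"api": "jog_arm", "payload": {
  "series": [0.01, 0, 0, 0, 0.02, 0, 0, 0, 0.03, 0, 0, 0, 0.03, 0, 0, 0]
}}

```text
clock: 9.3
eef_pos: [0.5699, 0.0475, 0.0547]
orientation: [-3.141, 0.008, 1.899]
wrist_force: [1.3, -21.0, -1.6]
finger_gap: 0.0184
grip_force: 20.0
```

>>> {"api": "jog_arm", "payload": {
  "series": [0.02, 0, 0, 0, 0.02, 0, 0, 0]
}}

```text
clock: 9.5
eef_pos: [0.5695, 0.0488, 0.0548]
orientation: [-3.141, 0.011, 1.9]
wrist_force: [2.1, -26.7, -2.6]
finger_gap: 0.0178
grip_force: 20.0
```

>>> {"api": "jog_arm", "payload": {
  "series": [-0.02, 0, 0, 0, -0.035, 0, 0, 0, -0.035, 0, 0, 0]
}}

```text
clock: 9.8
eef_pos: [0.5695, 0.0485, 0.0547]
orientation: [-3.141, 0.002, 1.897]
wrist_force: [-2.1, -8.0, 1.2]
finger_gap: 0.0179
grip_force: 20.0
```

>>> {"api": "jog_arm", "payload": {
  "series": [0, 0, 0, 0, 0, 0, 0, 0, 0, 0, 0, 0, 0, 0, -0.1, 0, 0, 0, -0.35, 0, 0, 0, -0.65, 0, 0, 0, -0.93, 0, 0, 0, -0.93, 0],
  "hand": 1
}}

```text
clock: 10.6
eef_pos: [0.5744, 0.0511, 0.2034]
orientation: [3.127, 0.004, 1.897]
wrist_force: [0.5, -1.1, -0.2]
finger_gap: 0.0796
grip_force: 0.0
```

>>> {"api": "jog_arm", "payload": {
  "series": [0, 0, -0.2, 0, 0, 0, -0.37, 0, 0, 0, -0.37, 0, 0, 0, -0.37, 0]
}}

```text
clock: 11.0
eef_pos: [0.5694, 0.0507, 0.2501]
orientation: [3.14, 0.0, 1.897]
wrist_force: [-0.3, 0.5, -0.5]
finger_gap: 0.088
grip_force: 0.0
```

```bash
python3 meas.py w3; python3 - <<'E'
from h import *
s=arm.observe();print(s['eef_pos'],s['orientation'],s['clock'],s['qpos'])
i=cv2.imread('pics/w3.png')[0:240,230:430];cv2.imwrite('pics/w3c.png',cv2.resize(i,None,fx=2.5,fy=2.5,interpolation=cv2.INTER_CUBIC))
E
```

```text
lid 0.58 [0.54   0.1287 0.079 ] [313.  79.]
fork_grip 0.68 [0.5654 0.0855 0.0376] [324. 133.]
tin 0.76 [0.3581 0.1118 0.0456] [110.  29.]
tin 0.74 [0.73   0.044  0.0419] [461. 223.]
stand 0.55 [0.5608 0.0733 0.0136] [316. 140.]
[0.56834096 0.05041924 0.2478785 ] [-3.13863270e+00 -8.79338178e-04  1.89715010e+00] 11.25 [ 4.48142744e-02  7.04706728e-02  1.83141079e+00  2.35952175e-05
  1.24279892e+00 -2.81548436e-01]
```

View pics/w3c.png

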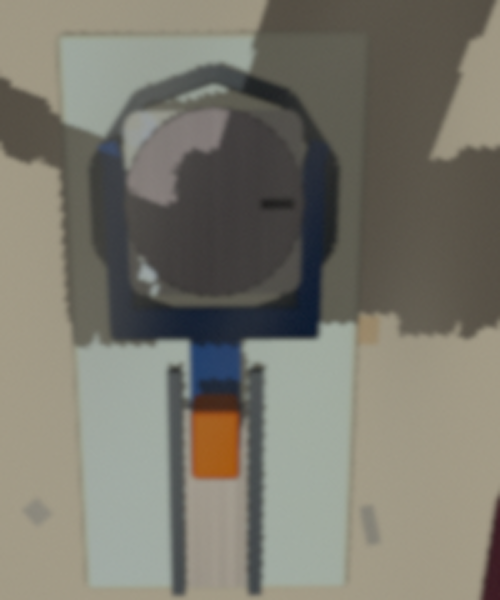

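The crop shows the fork home, with its prongs along both flats, the orange block at (316,178) and the lid at (316,81). Next I'll check the distance and locate the lid from a second wrist position.

>>> {"api": "jog_arm", "payload": {
  "series": [0.25, 0, 0, 0, 0.45, 0, 0, 0, 0.45, 0, 0, 0, 0.45, 0, 0, 0]
}}

```text
clock: 11.65
eef_pos: [0.5473, 0.1145, 0.2489]
orientation: [-3.14, 0.0, 1.899]
wrist_force: [0.4, 0.1, 0.3]
finger_gap: 0.0882
grip_force: 0.0
```

```bash
python3 meas.py w4 >/dev/null; python3 - <<'E'
from h import *
import pickle
np.set_printoptions(precision=4,suppress=True)
a,b=[pickle.load(open(f'w{i}.pkl','rb')) for i in(3,4)]
L=plane(a,(316,80.6),.076);G=plane(a,(316.4,177.8),.07)
print(L,G,np.linalg.norm((L-G)[:2]),np.arctan2(-(L-G)[0],(L-G)[1]))
print(proj(b,L),proj(b,G))
i=b['img'];u=proj(b,L).astype(int);x0,y0=u-60;print(x0,y0)
cv2.imwrite('pics/w4c.png',cv2.resize(i[max(y0,0):y0+120,x0:x0+120],None,fx=5,fy=5,interpolation=cv2.INTER_CUBIC))
s=arm.observe();print(s['eef_pos'],s['orientation'],s['clock'])
E
```

```text
[0.5424 0.1285 0.076 ] [0.5697 0.0484 0.07  ] 0.08464583454926473 0.3295064879780906
[317.2263 161.0835] [317.392  245.5297]
257 101
[0.5479 0.1135 0.2495] [-3.1413  0.0002  1.896 ] 11.9
```

View pics/w4c.png

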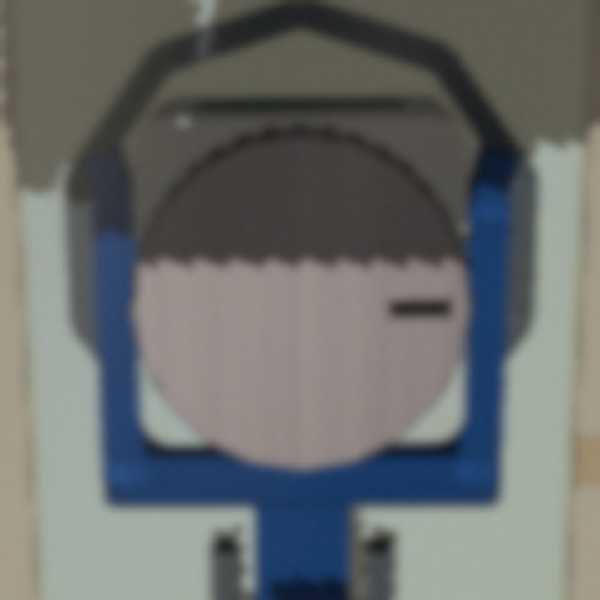

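The w4 crop shows the lid centre at (317.2,160.8). The predicted pixel was (317.2,161.1), so both centre and height agree, and the grip-to-well distance is 84.6 mm, the end stop. Descending on the lid now.

>>> {"api": "jog_arm", "payload": {
  "series": [0.103, 0, 0.25, 0, 0.103, 0, 0.5, 0, 0.103, 0, 0.7, 0, 0.103, 0, 0.8, 0, 0.103, 0, 0.8, 0]
}}

```text
clock: 12.4
eef_pos: [0.541, 0.1282, 0.1272]
orientation: [-3.137, -0.001, 1.896]
wrist_force: [-0.4, -0.4, -0.6]
finger_gap: 0.0882
grip_force: 0.0
```

>>> {"api": "jog_arm", "payload": {
  "series": [0, 0, 0.12, 0, 0, 0, 0.24, 0, 0, 0, 0.33, 0, 0, 0, 0.4, 0, 0, 0, 0.4, 0, 0, 0, 0.4, 0]
}}

```text
clock: 13.0
eef_pos: [0.5432, 0.129, 0.0703]
orientation: [3.141, 0.0, 1.897]
wrist_force: [0.4, 0.0, 0.3]
finger_gap: 0.0879
grip_force: 0.0
```

Close gently first, then squeeze.

>>> {"api": "jog_arm", "payload": {
  "series": [0, 0, 0, 0, 0, 0, 0, 0, 0, 0, 0, 0, 0, 0, 0, 0, 0, 0, 0, 0, 0, 0, 0, 0],
  "hand": 0,
  "squeeze": 10
}}

```text
clock: 13.6
eef_pos: [0.543, 0.1291, 0.0701]
orientation: [3.141, 0.0, 1.897]
wrist_force: [-0.6, -0.4, 2.4]
finger_gap: 0.0589
grip_force: 10.0
```

>>> {"api": "jog_arm", "payload": {
  "series": [0, 0, 0, 0, 0, 0, 0, 0, 0, 0, 0, 0, 0, 0, 0, 0],
  "squeeze": 45
}}

```text
clock: 14.0
eef_pos: [0.543, 0.1291, 0.0701]
orientation: [3.141, 0.0, 1.897]
wrist_force: [0.3, -0.3, 4.2]
finger_gap: 0.0579
grip_force: 45.0
```

>>> {"api": "jog_arm", "payload": {
  "series": [0, 0, -0.002, -0.1, 0, 0, -0.004, -0.2, 0, 0, -0.006, -0.3, 0, 0, -0.008, -0.4, 0, 0, -0.01, -0.5, 0, 0, -0.012, -0.6, 0, 0, -0.012, -0.6]
}}

```text
clock: 14.7
eef_pos: [0.5421, 0.1288, 0.0713]
orientation: [-3.14, -0.001, 2.368]
wrist_force: [-1.7, -1.2, 4.1]
finger_gap: 0.0579
grip_force: 45.0
```

```bash
python3 - <<'E'
from h import *
s=arm.observe();print(s['eef_pos'],s['orientation'],s['wrist_force'],s['ft_torque'],s['grip_force'])
E
```

```text
[0.54209893 0.12880493 0.07134392] [-3.14047946e+00 -8.29190563e-04  2.36786996e+00] [-1.71587118 -1.22451631  4.07236842] [-0.23912354  0.39646163 -0.30251227] 44.99061064881971
```

>>> {"api": "jog_arm", "payload": {
  "series": [0, 0, -0.003, -0.12, 0, 0, -0.005, -0.24, 0, 0, -0.007, -0.36, 0, 0, -0.01, -0.48, 0, 0, -0.012, -0.6, 0, 0, -0.014, -0.72, 0, 0, -0.016, -0.84, 0, 0, -0.016, -0.88, 0, 0, -0.016, -0.88]
}}

```text
clock: 15.6
eef_pos: [0.5407, 0.1283, 0.0732]
orientation: [-3.14, -0.004, 3.057]
wrist_force: [-5.2, -3.2, 6.1]
finger_gap: 0.0577
grip_force: 45.0
```

```bash
python3 meas.py w5 >/dev/null; python3 - <<'E'
from h import *
s=arm.observe();print(s['eef_pos'],s['orientation'],s['wrist_force'],s['ft_torque'],s['grip_force'])
i=cv2.imread('pics/w5.png')[100:400,160:480];cv2.imwrite('pics/w5c.png',cv2.resize(i,None,fx=2,fy=2,interpolation=cv2.INTER_CUBIC))
E
```

```text
[0.5407415  0.12827763 0.07319995] [-3.14002678 -0.00421262  3.05663346] [-4.96940513 -2.64380176  5.11383034] [-0.4022641   0.70007025 -0.45877454] 44.99245009501465
```

View pics/w5c.png

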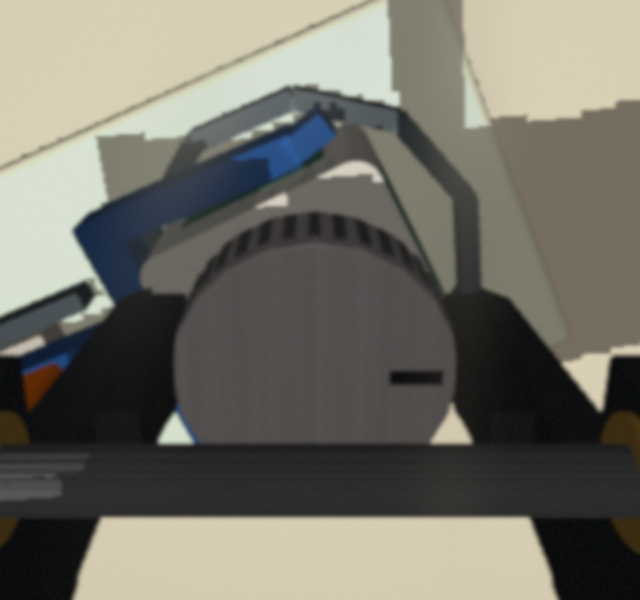

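The black line is still aligned with the jaws, so nothing slipped: the lid has turned about 1.16 rad. The fork still straddles the tin. I'll relax the small side load and then lift gently.

>>> {"api": "jog_arm", "payload": {
  "series": [0.005, -0.002, 0, 0, 0.01, -0.005, 0, 0, 0.01, -0.005, -0.005, 0, 0.01, -0.005, -0.012, 0, 0.01, -0.005, -0.02, 0, 0.01, -0.005, -0.02, 0]
}}

```text
clock: 16.45
eef_pos: [0.5412, 0.1283, 0.077]
orientation: [-3.141, -0.0, 3.06]
wrist_force: [-0.7, -0.8, -2.0]
finger_gap: 0.0581
grip_force: 45.0
```

```bash
python3 - <<'E'
from h import *
s=arm.observe();print(s['eef_pos'],s['orientation'],s['wrist_force'],s['ft_torque'],s['grip_force'])
E
```

```text
[0.54121318 0.12831692 0.07703979] [-3.14125388e+00 -8.09927410e-05  3.05999830e+00] [-0.71615831 -0.78354887 -2.01108017] [-0.14788588  0.17691398 -0.05231869] 44.99683720834582
```

>>> {"api": "jog_arm", "payload": {
  "series": [0, 0, -0.01, 0, 0, 0, -0.02, 0, 0, 0, -0.03, 0, 0, 0, -0.04, 0, 0, 0, -0.04, 0]
}}

```text
clock: 16.95
eef_pos: [0.5418, 0.1286, 0.0836]
orientation: [3.141, 0.001, 3.06]
wrist_force: [-0.9, 0.9, -0.0]
finger_gap: 0.0581
grip_force: 45.0
```

```bash
python3 - <<'E'
from h import *
s=arm.observe();print(s['eef_pos'],s['orientation'],s['wrist_force'],s['ft_torque'],s['grip_force'])
E
```

```text
[0.54177262 0.12862137 0.08357941] [3.14102079e+00 1.36992244e-03 3.05951215e+00] [-0.86659781  0.91349606 -0.00607957] [ 0.03318773  0.00526305 -0.04675639] 44.99580381152555
```

>>> {"api": "jog_arm", "payload": {
  "series": [0, 0, -0.03, 0, 0, 0, -0.06, 0, 0, 0, -0.09, 0, 0, 0, -0.115, 0, 0, 0, -0.115, 0, 0, 0, -0.115, 0, 0, 0, -0.115, 0]
}}

```text
clock: 17.65
eef_pos: [0.541, 0.1283, 0.1]
orientation: [-3.142, -0.0, 3.059]
wrist_force: [0.1, -0.5, -0.6]
finger_gap: 0.0582
grip_force: 45.0
```

```bash
python3 - <<'E'
from h import *
s=arm.observe();print(s['eef_pos'],s['orientation'],s['wrist_force'],s['joint_velocities'].round(3),s['grip_force'])
w=snap('wrist')['img'];c=snap('side');print(proj(c,[.542,.128,.07]))
cv2.imwrite('pics/e.png',np.hstack([cv2.resize(w[90:390,160:480],(480,450)),cv2.resize(c['img'][170:290,270:355],(319,450),interpolation=2)]))
E
```

```text
[0.54096951 0.1283361  0.09995248] [-3.14150800e+00 -3.77918833e-04  3.05949120e+00] [ 0.10706315 -0.54140891 -0.5515953 ] [-0.001  0.002  0.003 -0.001  0.002 -0.002] 44.99565407062619
[313.55703902 232.22044982]
```

View pics/e.png

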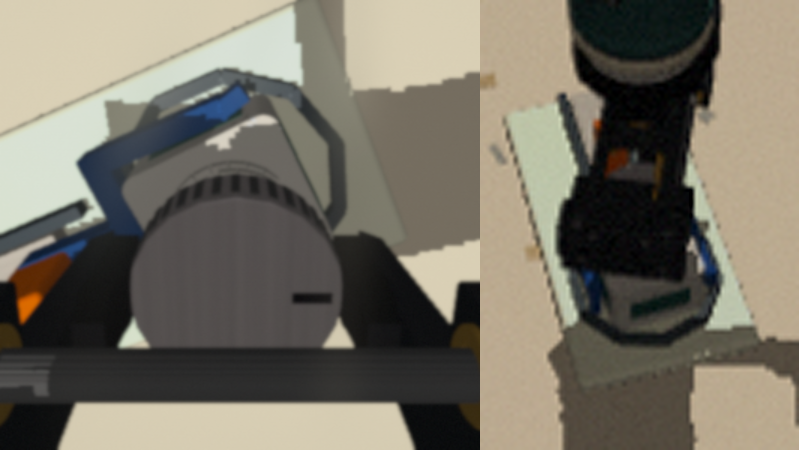

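The left half (wrist view) shows the lid level in the jaws at about (235,265), clear of the tin's shoulder and neck. Both halves show the tin seated in the stops with the fork home around it. The arm is at rest with no contact force, so I'm handing the job in.

```bash
python3 -c "
from workcell import arm
print(arm.job_done())"
```

```text
the job is handed in; nothing more can be done
None
```

I handed the job in at about 18 s of the 48 s allowed: the fork is at its end stop, the lid was turned about 1.16 rad anticlockwise, and it is held level about 3 cm above the tin, which is still seated and braced; no verdict came back.

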